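Run a camera module into the tester and throw the two-stage lever

ROBOT

A 7-joint arm with a two-finger parallel gripper is mounted at the origin on the work surface. World frame = base frame: x ahead of the robot, y to its left, z up, the work surface at z = 0. Lengths are in m, angles in degrees, forces in N, time in s.
With the tool pointing down it reaches from about 0.425 to 0.825 m from the base axis. Payload 3.6 kg.
Tool frame: the origin (TCP) lies midway between the tips of the shut fingers; the grasp point (between the pads) lies 19 mm behind it; z points along the fingers, y is the line along which they close (so a half turn about z gives the same grasp; the last joint's range is limited). The gripper opens to 85 mm and grips with 20 to 120 N. Pads are 22 mm wide; open, the fingers measure 114 mm over their backs; the gripper's body (76 mm by 85 mm) begins 54 mm behind the grasp point. The pads swing forward as they close: fully open they stand 13 mm farther back than shut.
Start: joints at [-73.138, 35.231, -0.722, 81.555, 0.464, 63.22, -2.315], TCP at [0.205, 0.617, 0.231] pointing down, gripper open.
Joint ranges: [-178.69, 178.69], [-17.37, 117.87], [-77.05, 75.6], [15.02, 138.74], [-78.02, 258.01], [0.78, 113.62], [-162.83, 162.83]. Speed limits (degrees/s): [159.86, 159.86, 180, 180, 180, 180, 180].

INTERFACE

Orientations are given as [roll, pitch, yaw] about the fixed x, y, z axes, in that order (R = Rz(yaw) Ry(pitch) Rx(roll)).
In Python, from cell import bot gives the robot as it stands. Calls block until the motion is done:
- bot.movep(position, orientation): joint-space move of the TCP to a pose.
- bot.move_linear(position, velocity=0.15, frame=None, max_force=None): straight line of the TCP; frame=None keeps the orientation; velocity is the mean speed in m/s. With max_force (N) it stops when the force on the tool has changed by that much, and returns True; else False.
- bot.set_joints(angles): joint-space move.
- bot.command_gripper(opening, f_grip=None): finger opening in m; f_grip is the grip in N (None keeps the last); returns when the fingers have stopped.
- bot.sleep(seconds).
- bot.solve_ik(position, orientation): joint angles nearest the present ones, or None.
- bot.get_state(): the state.
- bot.snapshot(name): name is "scene" or "top" or "wrist"; returns a dict with "img" (400x640x3 uint8, red, green, blue), "z_map" (400x640 float32, m along the optical axis (not along the pixel's ray), 0 where there is no reading), "camera_matrix" (3x3 intrinsics, pixels), "view" (4x4, takes a point from world to camera coordinates); the wrist camera has in their place "T_tool_cam" (4x4, takes a point from camera to tool coordinates, whose origin is the TCP and whose axes are the flange's). Camera axes: x right, y up, looking along -z (the intrinsics and any distortion apply to the point x, -y, -z); pixel columns grow to the right and rows downward; lengths in m; the calibration is good to about 2 mm. A picture is of the moment at which its call begins: read the wrist's pose just before it.
A pose or a line that the arm cannot do raises bot.Unreachable and nothing moves.
- bot.sign_off(): hands the job in; it is judged then, once.
Trained networks look in the newest picture that a camera, given by its name, has taken for a name from the list of things; names that differ only in an ending like _2 or _b are one class to them, and where a whole thing is asked for, a point or a joint stands for the part that bears it (a point fixed in the world has none). Each returns a list of dicts, best first, with "p" (0 to 1); they miss things now and then, are a little off and sometimes report something else, mostly with a low value. They report only what shows in the picture. A call takes as long as a camera call. They do not tell look-alikes from the thing itself.
- bot.search_frame(camera, query): "rect" ([left, top, width, height] in pixels, round what is visible of it).
The state is a dict: "t": time; "joint_pos": joint angles; "dq": joint speeds; "tau": joint torques, N m; "position": TCP position; "tool_rot": TCP orientation; "wrist_force": force on the tool from outside, world axes, zero at the start; "moment": the same for the moment, N m; "gripper_width": finger opening in m; "gripper_force": force on a finger pad.
Only numpy, scipy, OpenCV 4.12 (cv2) and the standard library are available. Lean on these libraries where they do the work, as an engineer would, in place of code of your own. Each camera call takes 0.05 s, during which the arm holds its last target. There are 200 camera calls.

TASK

With your fingertips, push the blue plate of the loaded shuttle until the shuttle is fully home under the test head; only then slide the red-topped lever away from its white mark, on past the first detent (yellow mark) to its second stop (green mark) and leave it there. Nothing is to be picked up: the camera module must stay seated in its nest all the way, and the other things on the bench must be left where they stand.

Things in the scene. Friction and masses are not known exactly. Their poses are not given: they have to be found in the camera images.
- tester: Camera-module tester, fixed to the bench: aluminium base plate 220 (x) x 260 (y) x 20 mm high; origin at the centre of its underside; x = the direction in which both shuttle and lever are pushed (away from the robot, turned up to 20 degrees), y to the left, z up. Shuttle on the left (y = +60 mm), lever on the right (y = -95 mm), reference module between (x -58, y -28 mm).
- gantry_top (a point): Centre of the top of the grey and blue gantry that carries the test head, 147 mm above the bench; it spans 50 mm in x and 112 mm in y over the shuttle's line (x = +30 to +80 mm of the tester). Fixed to the tester.
- lever_box (a point): Centre of the top of the grey box along which the lever slides, 70 mm above the bench; box 165 mm (x) by 55 mm (y). White, yellow and green marks beside its slot show home, first detent and second stop. Fixed to the tester.
- shuttle (a joint): Travel of the shuttle in m along tester +x: 0 = drawn out (the start), 0.070 = fully home against a hard stop. Slides with about 2 N of friction, no spring; stays where it is left.
- shuttle_push (a point): Middle of the front face (towards the robot, tester -x) of the blue upright push plate at the shuttle's front end, 64 mm above the bench; moves with the shuttle. Plate 58 mm wide (y), 8 mm thick, from 22 to 84 mm above the bench. Axes as the tester's. The shuttle bed behind it has its top 34 mm above the bench.
- nest (a point): Centre of the floor of the nest on the shuttle, 34 mm above the bench, 125 mm behind the push plate's face; walls 41 x 41 mm inside, 6 mm high.
- module: Loose camera module lying in the nest: dark 38 x 38 x 4 mm board, black holder, black lens barrel 16 mm across, 32 mm tall over all, 30 g; origin at the centre of its underside, z up. Rides with the shuttle.
- lever (a joint): Travel of the lever in m along tester +x: 0 = home (white mark, the start), about 0.033 to 0.038 = first detent (yellow mark), 0.070 = second stop (green mark, hard stop). A spring detent holds it at each place: about 6 N to leave one; past half-way between two it is drawn to the next (it can run ahead of the pusher) and stays. The test head comes down 7 mm as it goes over.
- lever_front (a point): Middle of the front face (towards the robot, tester -x) of the upright lever, 105 mm above the bench; moves with the lever. Lever: steel bar 12 mm thick (x), 22 mm wide (y), rising from the box's top (70 mm above the bench), with a red cap 16 x 26 mm from 117 to 135 mm (its front 2 mm ahead of the bar's). Axes as the tester's.
- reference: Bystander: loose reference camera module, like the other, standing on the tester's base plate between shuttle and lever, top 52 mm above the bench; origin at the centre of its underside.
- screwdriver: Bystander: screwdriver 170 mm long lying on the bench to the left of the tester; origin at its middle underneath.
- jar: Bystander: jar 48 mm across, 60 mm tall with a white cap, on the bench to the right of the tester; origin at the centre of its underside.
- puffer: Bystander: dark rubber air puffer 58 mm across, 115 mm tall, on the bench at the right; origin at the centre of its underside.
- gauge: Bystander: brass setting gauge 32 mm across, 40 mm tall, on the bench at the right; origin at the centre of its underside.
Things that resemble listed ones, but are neither listed nor needed, are in the scene too. What is shaped like the module but pink or purple is not meant.

How it is judged:
By the outcome, as a careful person would: the job done as asked, in the order asked, and still so for the second after the job is handed in, with the robot touching nothing.
It also fails if it takes over 48 s, if anything falls off the work surface, if the arm or the gripper's body presses on something with over 40 N, if the wrist force passes 120 N, or if a joint passes its speed limit or range.

## Working session

There is one attempt and no reset: what is moved stays moved. The work goes in short steps, each a Python script; the robot and the scene stay as the last script left them, time stands still between calls to the robot, and variables do not carry over. Pictures are saved under pics/ and viewed, at most 10 in all, crops included, and the job is handed in when it is done.

```bash
ls; mkdir -p pics; cat > h.py <<'E'
import numpy as np, cv2
from cell import bot
def world(s,u,v,z=None):
    K=s["camera_matrix"];z=s["z_map"][int(v),int(u)] if z is None else z
    p=np.array([(u-K[0,2])/K[0,0]*z,-(v-K[1,2])/K[1,1]*z,-z,1]);return (np.linalg.inv(s["view"])@p)[:3]
def cloud(s):
    K=s["camera_matrix"];z=s["z_map"];v,u=np.mgrid[:z.shape[0],:z.shape[1]]
    P=np.stack([(u-K[0,2])/K[0,0]*z,-(v-K[1,2])/K[1,1]*z,-z,np.ones_like(z)],-1)
    W=(P@np.linalg.inv(s["view"]).T)[...,:3];W[z==0]=np.nan;return W
def save(s,n,crop=None,k=1):
    i=s["img"]
    if crop: l,t,w,h=crop;i=i[t:t+h,l:l+w]
    cv2.imwrite("pics/"+n,cv2.resize(i[...,::-1],None,fx=k,fy=k))
E
python3 - <<'E'
from h import *
import pickle
for c in ("top","scene"):
    s=bot.snapshot(c);save(s,c+"0.png");pickle.dump(s,open(c+".pkl","wb"))
    print(c,[k for k in s])
    for q in ("tester","shuttle","lever","module","reference","shuttle_push","gantry_top","lever_box","jar","puffer","gauge"):
        try: print(q,[(np.round(d["rect"]).tolist(),round(d["p"],2)) for d in bot.search_frame(c,q)][:3])
        except Exception as e: print(q,e)
print(bot.get_state())
E
```

```text
pics
top ['img', 'z_map', 'camera_matrix', 'view']
tester [([269.0, 173.0, 102.0, 103.0], 0.88)]
shuttle [([283.0, 212.0, 26.0, 65.0], 0.75)]
lever [([360.0, 234.0, 6.0, 9.0], 0.42)]
module [([237.0, 256.0, 17.0, 23.0], 0.8), ([281.0, 144.0, 17.0, 19.0], 0.66), ([290.0, 218.0, 16.0, 15.0], 0.61)]
reference [([323.0, 231.0, 18.0, 15.0], 0.49)]
shuttle_push [([283.0, 211.0, 23.0, 66.0], 0.72)]
gantry_top [([268.0, 174.0, 107.0, 103.0], 0.71)]
lever_box [([266.0, 176.0, 109.0, 103.0], 0.91)]
jar [([383.0, 210.0, 22.0, 20.0], 0.92)]
puffer [([437.0, 273.0, 27.0, 19.0], 0.87)]
gauge [([449.0, 233.0, 16.0, 12.0], 0.71), ([284.0, 212.0, 24.0, 64.0], 0.44)]
scene ['img', 'z_map', 'camera_matrix', 'view']
tester [([254.0, 161.0, 131.0, 128.0], 0.74)]
shuttle [([293.0, 159.0, 39.0, 56.0], 0.68)]
lever [([266.0, 197.0, 8.0, 21.0], 0.5)]
module [([333.0, 160.0, 14.0, 16.0], 0.7), ([382.0, 240.0, 20.0, 22.0], 0.54)]
reference [([288.0, 203.0, 17.0, 18.0], 0.77)]
shuttle_push [([290.0, 165.0, 41.0, 50.0], 0.96)]
gantry_top [([248.0, 161.0, 136.0, 125.0], 0.73)]
lever_box [([253.0, 162.0, 132.0, 12
[... 212 characters left out ...]

{'t': 1.2, 'joint_pos': array([-73.13808781,  35.2309821 ,  -0.72182092,  81.55433271,
         0.46248163,  63.21917059,  -2.31676214]), 'dq': array([-0.02766853,  0.02734632, -0.07390528, -0.1438827 , -0.01946981,
       -0.01229862, -0.07330232]), 'tau': array([-5.08860430e-04, -4.69107234e+01,  2.58992650e-01, -1.71342140e+01,
        1.00378634e-02,  1.53215351e-03,  1.08273966e-06]), 'position': array([0.20492413, 0.61683109, 0.23130218]), 'tool_rot': array([-1.79998280e+02, -3.45810774e-03,  1.61619343e+02]), 'wrist_force': array([ 0.79896698, -0.24641442, -0.37195127]), 'moment': array([0.0086309 , 0.06841092, 0.02825489]), 'gripper_force': 0.0, 'gripper_width': 0.08541974633005048}
```

```bash
python3 - <<'E'
import pickle
from h import *
s=pickle.load(open("top.pkl","rb"));save(s,"topc.png",(220,130,260,180),3)
t=pickle.load(open("scene.pkl","rb"));save(t,"scenec.png",(140,130,280,180),2.8)
for n,s in (("top",s),("scene",t)):
    W=cloud(s).reshape(-1,3);I=s["img"].reshape(-1,3).astype(int)
    H=cv2.cvtColor(s["img"],cv2.COLOR_RGB2HSV).reshape(-1,3).astype(int)
    def rep(l,m):
        p=W[m]; print(n,l,len(p),np.round(np.nanmedian(p,0),3),np.round(np.nanmin(p,0),3),np.round(np.nanmax(p,0),3)) if len(p) else 0
    reg=(W[:,0]>.3)&(W[:,0]<.9)&(abs(W[:,1])<.4)
    red=((H[:,0]<8)|(H[:,0]>172))&(H[:,1]>140)&(H[:,2]>80)
    rep("red",reg&red&(W[:,2]>.1));blue=(H[:,0]>100)&(H[:,0]<125)&(H[:,1]>120)&(H[:,2]>60)
    rep("blue plate",reg&blue&(W[:,2]>.05)&(W[:,2]<.1));rep("gantry",reg&(W[:,2]>.138)&(W[:,2]<.155))
    m=reg&(W[:,2]>.064)&(W[:,2]<.076);rep("boxtop",m)
    for l,m in (("gantry",reg&(W[:,2]>.140)&(W[:,2]<.155)),("box",m),("base",reg&(W[:,2]>.016)&(W[:,2]<.024))):
        p=W[m][:,:2].astype(np.float32)
        if len(p)>5: print(l,cv2.minAreaRect(p))
E
```

```text
top red 71 [ 0.543 -0.164  0.134] [ 0.536 -0.178  0.13 ] [ 0.55  -0.153  0.138]
top blue plate 299 [ 0.83  -0.158  0.06 ] [ 0.451 -0.259  0.05 ] [0.899 0.017 0.09 ]
top gantry 970 [ 0.651 -0.009  0.144] [ 0.541 -0.175  0.138] [0.678 0.046 0.153]
top boxtop 1857 [ 0.595 -0.16   0.07 ] [ 0.429 -0.4    0.064] [0.898 0.398 0.076]
gantry ((0.6510957479476929, -0.009515412151813507), (0.052631981670856476, 0.1080867126584053), 0.6006661653518677)
box ((0.6640701293945312, -0.0006634294986724854), (0.7985892295837402, 0.4687558710575104), 89.9388427734375)
base ((0.6591997146606445, -0.0005908012390136719), (0.7984158992767334, 0.48168855905532837), 89.98384094238281)
scene red 50 [ 0.547 -0.168  0.135] [ 0.539 -0.179  0.131] [ 0.553 -0.156  0.138]
scene blue plate 608 [ 0.833 -0.145  0.059] [ 0.451 -0.261  0.05 ] [0.9   0.015 0.086]
scene gantry 755 [ 0.656 -0.017  0.145] [ 0.625 -0.066  0.138] [0.68  0.045 0.155]
scene boxtop 1648 [ 0.612 -0.162  0.07 ] [ 0.437 -0.4    0.064] [0.899 0.243 0.076]
gantry ((0.6522890329360962, -0.011969584971666336), (0.053754840046167374, 0.10674053430557251), 1.4673209190368652)
box ((0.6359653472900391, -0.040427327156066895), (0.7652056217193604, 0.323496550321579), 39.97460174560547)
base ((0.6763335466384888, -0.07838365435600281), (0.44734495878219604, 0.6425536870956421), 0.1379353255033493)
```

View pics/topc.png

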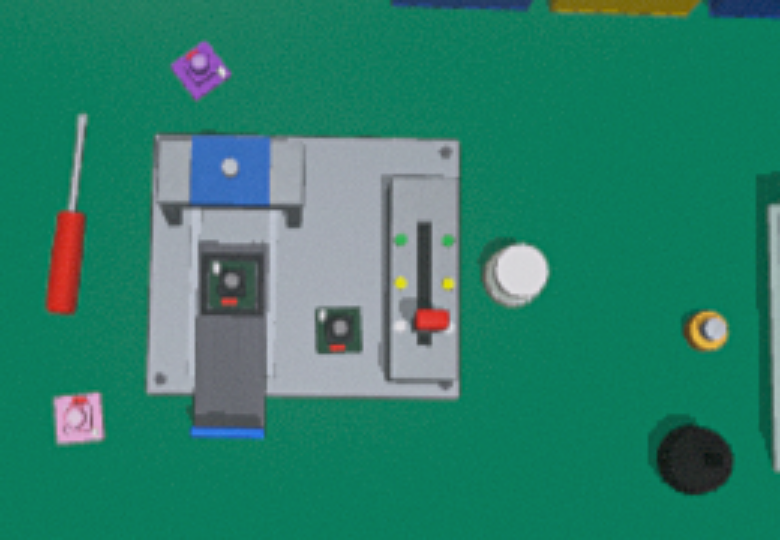

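View pics/scenec.png

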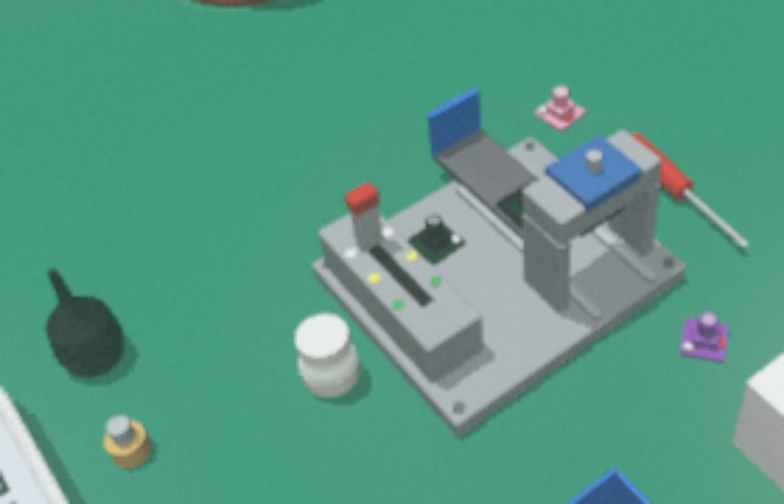

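The top crop shows the blue plate at full-image pixel (296,274), the red lever cap at (364,237) beside the white marks and the module in its nest at (297,223). The look-alikes are the reference at (333,239), pink module (246,269), purple module (287,154) and blue bins at the far edge. The blue gantry panel is at (297,185). I choose the plate at the front of the shuttle bed and the cap on the slotted box. Next I fit the tester pose and plate face.

```bash
python3 - <<'E'
import pickle
from h import *
for n in ("top","scene"):
    s=pickle.load(open(n+".pkl","rb"));W=cloud(s).reshape(-1,3)
    H=cv2.cvtColor(s["img"],cv2.COLOR_RGB2HSV).reshape(-1,3).astype(int)
    x,y,z=W.T;R=(x>.4)&(x<.75)&(y>-.24)&(y<.08)
    ng=~((H[:,0]>55)&(H[:,0]<90)&(H[:,1]>110))
    for l,m in (("base",R&ng&(abs(z-.02)<.006)),("box",R&(abs(z-.07)<.005)&(y<-.1)),("gantry",R&(abs(z-.147)<.006)&(x>.6)&(y>-.1)),
      ("plate",R&(x<.5)&(z>.04)&(z<.1)&(H[:,0]>100)&(H[:,0]<125)&(H[:,1]>120)),("cap",R&(z>.11)&(y<-.12))):
        p=W[m];r=cv2.minAreaRect(p[:,:2].astype(np.float32))
        print(n,l,len(p),np.round(r[0],4),np.round(r[1],4),round(r[2],2),np.round(np.percentile(p,[2,50,98],0),3).tolist())
s=bot.solve_ik
for Y in (0,180,90):
    for p in ((.42,-.01,.2),(.42,-.01,.05),(.43,-.01,.05),(.51,-.01,.05),(.51,-.165,.1),(.6,-.165,.1)):
        q=s(p,(180,0,Y));print(Y,p,None if q is None else np.round(q))
E
```

```text
top base 4529 [ 0.5973 -0.0874] [0.2202 0.2954] 0.47 [[0.49, -0.189, 0.015], [0.592, -0.082, 0.02], [0.704, 0.057, 0.025]]
top box 1429 [ 0.5824 -0.1652] [0.1636 0.0544] 0.7 [[0.503, -0.192, 0.066], [0.586, -0.164, 0.07], [0.661, -0.139, 0.074]]
top gantry 704 [ 0.6511 -0.0095] [0.0526 0.1081] 0.6 [[0.626, -0.059, 0.141], [0.651, -0.008, 0.146], [0.676, 0.041, 0.151]]
top plate 91 [ 0.4553 -0.0111] [0.007  0.0562] 1.56 [[0.451, -0.039, 0.079], [0.455, -0.009, 0.083], [0.459, 0.015, 0.088]]
top cap 80 [ 0.5432 -0.1653] [0.014  0.0253] 2.01 [[0.536, -0.178, 0.13], [0.543, -0.165, 0.134], [0.55, -0.153, 0.138]]
scene base 3791 [ 0.5838 -0.0902] [0.2509 0.2995] 0.39 [[0.495, -0.2, 0.016], [0.652, -0.081, 0.02], [0.708, 0.049, 0.025]]
scene box 1179 [ 0.5844 -0.1664] [0.1666 0.0554] 0.83 [[0.509, -0.193, 0.066], [0.601, -0.17, 0.07], [0.665, -0.14, 0.073]]
scene gantry 465 [ 0.6524 -0.0126] [0.0534 0.1011] 0.76 [[0.627, -0.041, 0.141], [0.656, -0.014, 0.146], [0.678, 0.02, 0.149]]
scene plate 243 [ 0.4579 -0.0137] [0.0107 0.0568] 2.55 [[0.454, -0.041, 0.042], [0.46, -0.016, 0.067], [0.462
[... 516 characters left out ...]
) [-10.  18.  11. 120.  -5.  43.  94.]
180 (0.42, -0.01, 0.05) [  2.  34.  -5. 128.   8.  18.  80.]
180 (0.43, -0.01, 0.05) [  2.  35.  -5. 127.   8.  19.  80.]
180 (0.51, -0.01, 0.05) [  2.  38.  -5. 115.   7.  27.  82.]
180 (0.51, -0.165, 0.1) [ 14.  35.   2. 109.  -2.  36. 108.]
180 (0.6, -0.165, 0.1) [ 12.  41.   2.  95.  -2.  45. 105.]
90 (0.42, -0.01, 0.2) [-24.  19.  30. 120. -14.  44.  14.]
90 (0.42, -0.01, 0.05) [ -6.  34.   6. 129. -12.  18.  11.]
90 (0.43, -0.01, 0.05) [ -7.  35.   7. 127. -13.  19.  12.]
90 (0.51, -0.01, 0.05) [-10.  39.  13. 115. -17.  28.  16.]
90 (0.51, -0.165, 0.1) [ -1.  37.  26. 109. -25.  39.  40.]
90 (0.6, -0.165, 0.1) [  0.  43.  22.  95. -21.  46.  32.]
```

The height, size and spacing checks agree: plate face x≈0.453, y≈-0.012; cap y≈-0.166, front x≈0.537; yaw ≈ +0.7°. I'll close the gripper, come in ahead of the plate, and check the choice with a close wrist crop.

```bash
python3 - <<'E'
from h import *
O=(180,0,180.7)
bot.command_gripper(0.0,20)
bot.movep((.418,-.012,.2),O)
s=bot.snapshot("wrist");save(s,"w1.png",k=1.2)
bot.move_linear((.418,-.012,.053),.12)
st=bot.get_state();print(st["t"],st["position"],st["wrist_force"],st["gripper_width"])
s=bot.snapshot("scene");save(s,"s1.png",(220,110,200,150),4)
E
```

```text
5.7583 [ 0.41838844 -0.0119814   0.05342843] [0.30260181 0.35448309 0.07621341] 0.00014774578602854763
```

View pics/w1.png

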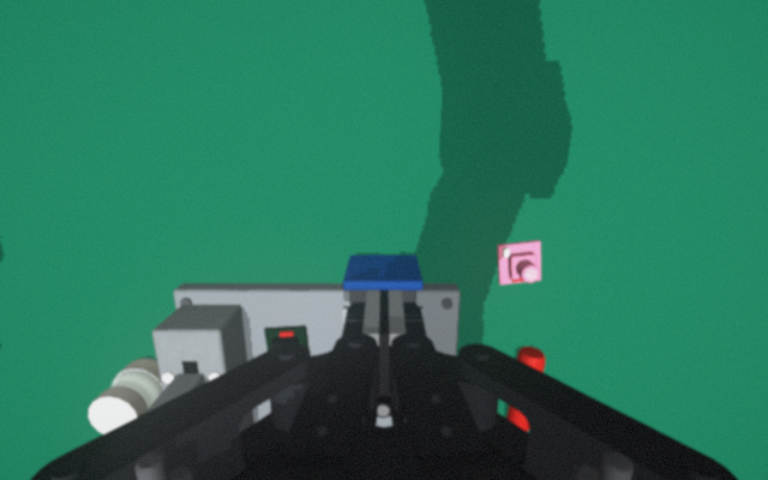

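View pics/s1.png

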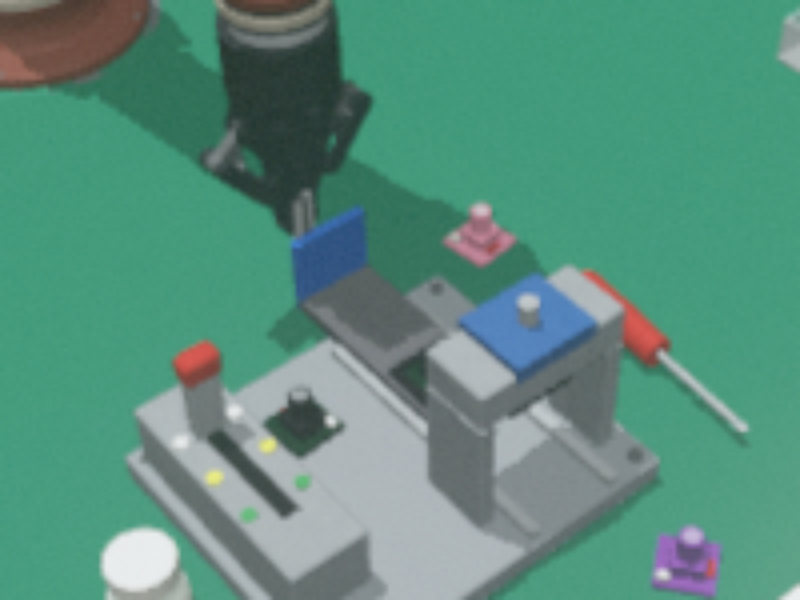

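The wrist picture shows the blue plate at (383,272), with the shut fingers centred on it. The scene crop shows the fingertips just in front of the plate (330,250), so I push.

```bash
python3 - <<'E'
from h import *
a=np.radians(.7);p=np.array(bot.get_state()["position"])
f=bot.move_linear(p+.115*np.array([np.cos(a),np.sin(a),0]),.04,max_force=12)
st=bot.get_state();print(f,st["t"],st["position"],st["wrist_force"])
s=bot.snapshot("top");save(s,"t2.png",(250,150,160,130),4.5)
W=cloud(s).reshape(-1,3);H=cv2.cvtColor(s["img"],cv2.COLOR_RGB2HSV).reshape(-1,3).astype(int);x,y,z=W.T
p=W[(x<.58)&(x>.4)&(abs(y)<.1)&(z>.06)&(z<.1)&(H[:,0]>100)&(H[:,0]<125)&(H[:,1]>120)]
print(len(p),np.round(np.percentile(p,[2,50,98],0),4))
E
```

```text
True 7.9 [ 0.51026783 -0.01081812  0.05273835] [-0.14910817  0.5742073  -0.30979735]Traceback (most recent call last):
  File "<stdin>", line 8, in <module>
    return _quantile_unchecked(
        a, q, axis, out, overwrite_input, method, keepdims, weights)
    return _ureduce(a,
                    func=_quantile_ureduce_func,
    ...<5 lines>...
                    overwrite_input=overwrite_input,
                    method=method)
    r = func(a, **kwargs)
    result = _quantile(arr,
                       quantiles=q,
    ...<2 lines>...
                       out=out,
                       weights=wgt)
    slices_having_nans = np.isnan(arr[-1, ...])
                                  ~~~^^^^^^^^^
IndexError: index -1 is out of bounds for axis 0 with size 0
```

View pics/t2.png

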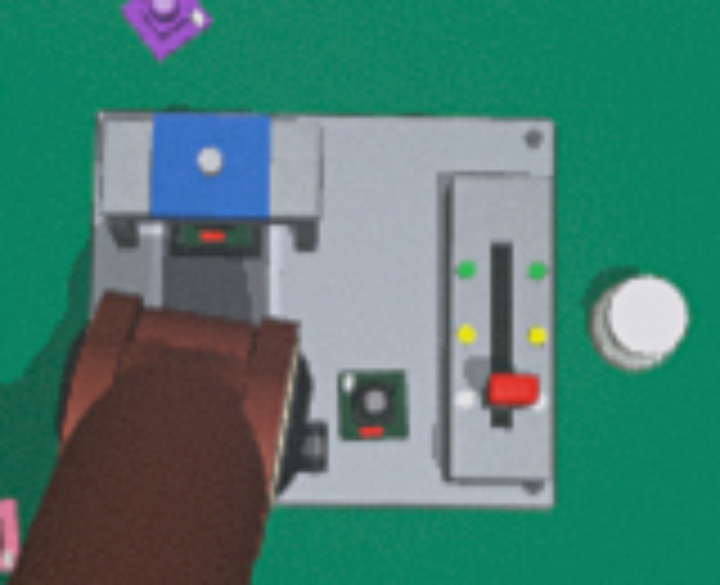

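The module (210,238) is now under the gantry, still seated, and the TCP went 92 mm with a stop on force. I press again slowly to confirm the hard stop, then back off and measure.

```bash
python3 - <<'E'
from h import *
a=np.radians(.7);d=np.array([np.cos(a),np.sin(a),0]);p=np.array(bot.get_state()["position"])
f=bot.move_linear(p+.02*d,.01,max_force=12)
st=bot.get_state();print(f,st["t"],st["position"],st["wrist_force"])
p=np.array(st["position"])
bot.move_linear(p-.04*d,.1);q=p-.04*d;bot.move_linear([q[0],q[1],.2],.15)
bot.movep((.47,-.1655,.2),(180,0,180.7))
s=bot.snapshot("top");save(s,"t3.png",(250,150,160,130),4.5)
W=cloud(s).reshape(-1,3);H=cv2.cvtColor(s["img"],cv2.COLOR_RGB2HSV).reshape(-1,3).astype(int);x,y,z=W.T
p=W[(x<.58)&(x>.4)&(abs(y)<.1)&(z>.06)&(z<.1)&(H[:,0]>100)&(H[:,0]<125)&(H[:,1]>120)]
if len(p): print(len(p),np.round(np.percentile(p,[2,50,98],0),4))
print(bot.get_state()["t"])
E
```

```text
True 8.975 [ 0.50970968 -0.01077127  0.05136236] [-0.17924136 -0.39078196  0.01289603]
91 [[ 0.5212 -0.0392  0.0632]
 [ 0.5244 -0.0087  0.0831]
 [ 0.5289  0.0155  0.0881]]
11.375
```

View pics/t3.png

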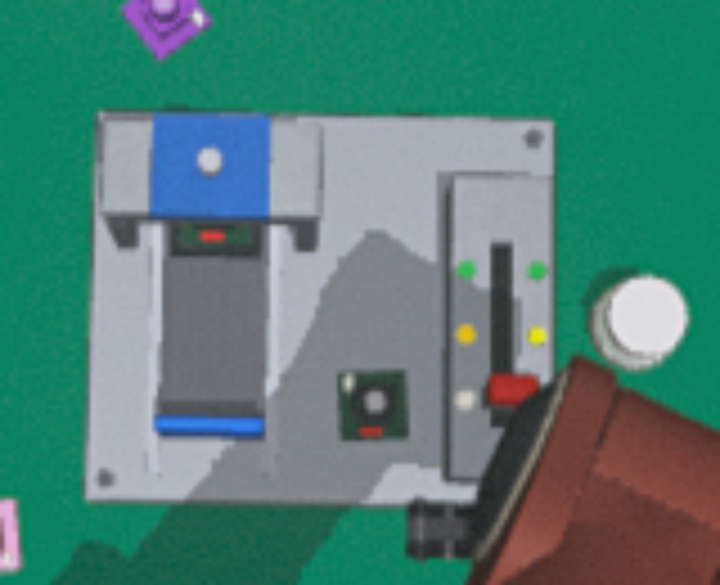

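The plate face moved 70.2 mm and a second press stopped at the same spot, so the shuttle is home with its module seated (212,237). Next is the lever, whose cap at (513,389) is still on the white mark.

```bash
python3 - <<'E'
from h import *
a=np.radians(.7);d=np.array([np.cos(a),np.sin(a),0])
bot.move_linear((.495,-.1662,.2),.15);bot.move_linear((.495,-.1662,.097),.12)
p=np.array(bot.get_state()["position"])
f=bot.move_linear(p+.115*d,.04,max_force=18)
st=bot.get_state();print(f,st["t"],st["position"],st["wrist_force"])
p=np.array(st["position"])
f=bot.move_linear(p+.02*d,.015,max_force=14)
st=bot.get_state();print(f,st["t"],st["position"],st["wrist_force"])
s=bot.snapshot("scene");save(s,"s4.png",(220,110,200,150),4)
E
```

```text
True 14.9833 [ 0.59392828 -0.16506864  0.09695898] [-0.94983509  1.07890524  1.26987058]
True 15.6 [ 0.59361895 -0.16493829  0.09702945] [-2.80416636  0.56661164  4.77710447]
```

View pics/s4.png

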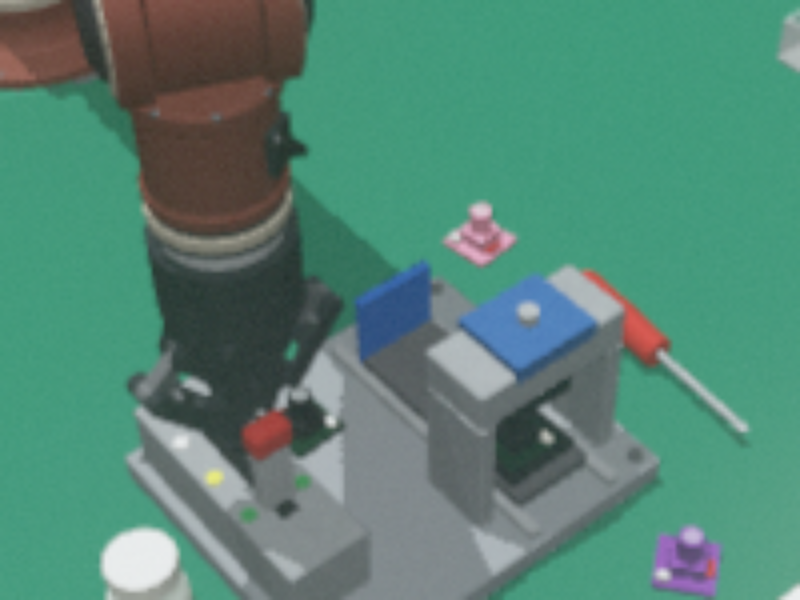

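The lever (268,465) stands between the green marks, and the plate and module are unchanged. I back off along the push line, lift, and check numerically.

```bash
python3 - <<'E'
from h import *
a=np.radians(.7);d=np.array([np.cos(a),np.sin(a),0]);p=np.array(bot.get_state()["position"])
q=p-.05*d;bot.move_linear(q,.08);bot.move_linear([q[0],q[1],.25],.15);bot.movep((.45,-.3,.28),(180,0,180.7))
s=bot.snapshot("top");save(s,"t5.png",(220,130,260,180),3)
W=cloud(s).reshape(-1,3);H=cv2.cvtColor(s["img"],cv2.COLOR_RGB2HSV).reshape(-1,3).astype(int);x,y,z=W.T
for m in ((x<.58)&(x>.4)&(abs(y)<.1)&(z>.06)&(z<.1)&(H[:,0]>100)&(H[:,0]<125)&(H[:,1]>120),(x>.5)&(x<.7)&(y<-.12)&(y>-.2)&(z>.12)&(z<.145)&(H[:,1]>140)):
    print(m.sum(),np.round(np.percentile(W[m],[2,50,98],0),4).tolist() if m.any() else 0)
st=bot.get_state();print(st["t"],st["position"],st["wrist_force"])
E
```

```text
89 [[0.5211, -0.037, 0.0614], [0.5244, -0.0087, 0.0837], [0.5288, 0.0157, 0.0876]]
66 [[0.6045, -0.1766, 0.1256], [0.6099, -0.165, 0.1348], [0.6169, -0.1536, 0.1382]]
18.35 [ 0.4509644  -0.29832428  0.2792384 ] [-0.21296467 -0.21432808  0.23528216]
```

View pics/t5.png

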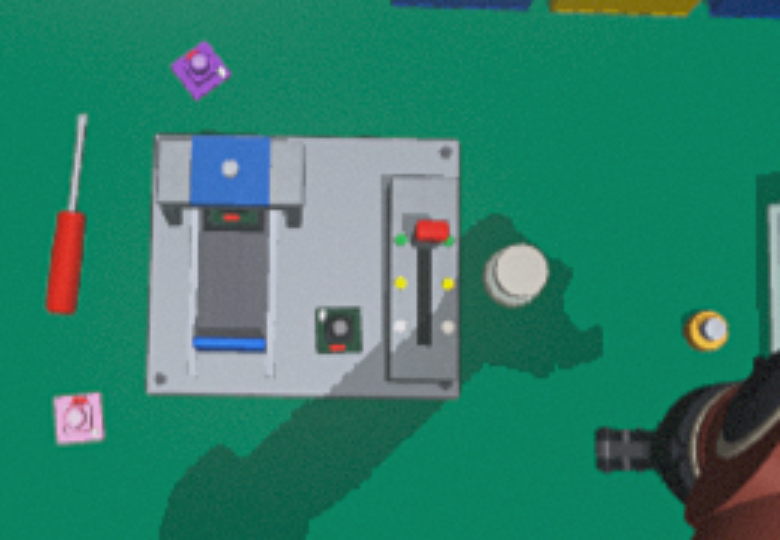

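The cap (432,231) sits at the green marks with the same offset it had at white. The plate is unmoved at +70 mm, the module is seated and the bystanders I can see are in place. The puffer is hidden by the arm, which is clear above it.

```bash
python3 -c "
from cell import bot
print(bot.sign_off())"
```

```text
the job is handed in; nothing more can be done
None
```

Job handed in at about 18 s: the shuttle was pushed fully home first (70 mm) with the module still seated, then the lever was slid past the yellow mark to its second stop at green and left there; the other things appear undisturbed, though the arm hid the puffer in the last picture.

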